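# Push the sensor modules home and zero the peak pointer

## Robot

A 6-joint arm with a two-finger parallel gripper is mounted at the origin on the work surface. World frame = base frame: x ahead of the robot, y to its left, z up, the work surface at z = 0. Lengths are in m, angles in rad, forces in N, time in s.
With the tool pointing down it reaches from about 0.25 to 0.85 m from the base axis. Payload 12.5 kg.
Tool frame: the origin (TCP) lies midway between the tips of the shut fingers; the grasp point (between the pads) lies 19 mm behind it (robot.hold_point_z is the distance from the TCP to the grasp point, in m); z points along the fingers, y is the direction in which the jaws open and shut (so a half turn about z gives the same grasp; the last joint's range is limited). The gripper opens to 93 mm and grips with 3 to 60 N. Pads are 15 mm wide; open, the fingers measure 128 mm over their backs; the gripper's body (75 mm by 188 mm) begins 65 mm behind the grasp point.
Start: joints at [-1.247, 0.351, 1.652, -0, 1.139, -0.085], TCP at [0.219, -0.505, 0.219] pointing down, gripper open.
Joint ranges: [-2.75, 2.75], [-0.79, 2.1], [0.01, 2.65], [-1.57, 4.71], [0.07, 3.14], [-2.87, 2.87]. Speed limits (rad/s): [2.22, 2.22, 2.79, 3.14, 3.14, 3.14].

## Interface

Orientations are given as a rotation vector (axis times angle).
In Python, from station import robot gives the robot as it stands.
- The arm moves only by the shell command python3 -m pendant 'ROWS' [OPENING] [FORCE]. ROWS is JSON, a list that holds one entry, the list of rows, each a list of 6 numbers: the shift along the tool's x, y, z in m, then the turn, a rotation vector about the tool's x, y, z in degrees. A call has 1 to 20 rows; each row is the pose to reach, as a shift and turn from the pose measured when the call began, along the tool's axes at that moment; what a row does not reach only later rows make up. A row lasts 1/8 s, in which the tool goes at most 62.5 mm and 10.7 degrees, less where a joint would pass 70% of its speed; a pose out of reach is approached as far as the arm can. A call with a gripper value outside its range is refused whole. OPENING is the closure, from 0 (fully open) to 1 (shut), set as the call begins (- or left out, the last holds). The fingers move at their own pace and stop on an object; FORCE is the grip in N (left out, the last holds). Time passes only in rows, so rows that repeat a pose let the fingers close. It gives the time, the measured TCP pose, the force and the opening at its end, in the units of the state.
- robot.get_state(): the state, without advancing time (a new reading comes with each control period).
- robot.grab_frame(name): name is "scene" or "top" or "wrist"; returns a dict with "img" (384x512x3 uint8, blue, green, red), "mtx" (3x3 intrinsics, pixels), "distortion" ([k1, k2, p1, p2, k3] as OpenCV has them; the pictures are not rectified), "camera_from_world" (4x4, takes a point from world to camera coordinates); the wrist camera has in their place "hand_eye" (4x4, takes a point from camera to tool coordinates, whose origin is the TCP and whose axes are the flange's). Camera axes: x right, y down, z forward; pixel columns grow to the right and rows downward; lengths in m; the calibration is good to about 2 mm. A picture is of the moment at which its call begins: read the wrist's pose just before it. There is no depth.
- robot.hand_in(): hands the job in, once; it reports no verdict.
Trained networks look in a picture, given as the dict that the camera call returned (one of the last four; its "shot" number tells which), for a name from the list of things; names that differ only in an ending like _2 or _b are one class to them, and where a whole thing is asked for, a point or a joint stands for the part that bears it (a point fixed in the world has none). Each returns a list of dicts, best first, with "score" (0 to 1); they miss things now and then, are a little off and sometimes report something else, mostly with a low value. They report only what shows in the picture. A call takes as long as a camera call.
- robot.boxes_of(target, picture): "extent" ([left, top, right, bottom] in pixels, round what is visible of it).
- robot.trace(target, picture): "pixels" (384x512 bool, what is visible of it) and "extent" ([left, top, right, bottom] in pixels, round what is visible of it).
- robot.tip_of(target, picture): "at" ([column, row] in pixels: a listed point, or the origin of a listed thing).
The state is a dict: "time": time; "joint_positions": joint angles; "joint_velocities": joint speeds; "tau": joint torques, N m; "tcp_pos": TCP position; "tool_rot": TCP orientation; "force": force on the tool from outside, world axes, zero at the start; "ft_torque": the same for the moment, N m; "grip_width": finger opening in m.
Only numpy, scipy, OpenCV 4.12 (cv2) and the standard library are available. Lean on these libraries where they do the work, as an engineer would, in place of code of your own. Each camera call takes 0.05 s, during which the arm holds its last target. There are 200 camera calls.

## Task

Get the load-measuring set ready for the next hardness test. First press the hub's three push-in modules one after another, left to right as you stand in front of its sloping face, each down until its head is flush on the face, with a firm push of about 20 N against the stop so that you feel it is home (never 45 N). Then turn the knob on the gauge's dial anticlockwise until the peak pointer is back at its zero stop, let go, and leave the other things on the table where they are.

Things in the scene. Friction and masses are not known exactly. Their poses are not given: they have to be found in the camera images.
- hub: sensor hub: fixed white case, 250 mm wide (y), 163 deep (x), 126 high, origin at its underside's centre. Its front face slopes 35 deg: outward normal (-0.574, 0, 0.819), middle at (-20, 0, 83) mm in its frame. On it three grey push-in modules in a row along y: left (+y), middle, right as seen from in front. A bar handle stands on the flat top: at x = 61 mm, 140 mm wide, up to 153 mm high
- gauge: dial gauge: fixed white case 170 mm wide (y), 163 deep (x), 126 high, origin at its underside's centre, with a like front face sloping 35 deg: outward normal (-0.574, 0, 0.819), middle at (-20, 0, 83) mm in its frame. On it lies a round white dial, 144 mm across and 13 mm thick, the peak-pointer knob at its centre
- peak (a joint): angle of the peak pointer and its knob, rad: 0 = hard zero stop (pointer at the first mark, lower left), up to 4.71; grows clockwise seen from in front of the dial, so it is set back by turning anticlockwise; friction 0.06 N m, stays where left. The other, full-length hand rests at zero and does not move
- peak_grip (a point): grip point of the peak-pointer knob, on its axis: a black bar 60 mm long, 16 wide, from 19 mm below to 17 mm above this point, on a disc 50 mm across; the dial's white face lies 28 mm below. z: outward along the knob's axis (normal to the dial); x: along the bar to the pointer's end; y: across the bar. Turns with the knob
- mod_left_top (a point): left module: grey plastic push-in block with square head 50 x 50 mm, 30 mm high, at y = +75 mm in the hub's row; point: centre of its flat outer face; z outward, normal to the hub's sloping face; x up the slope. When the module is home this point is 31 mm out from the sloping face
- mod_left (a joint): how far the left module is pushed in, m: 0 = standing 12 mm proud, 0.012 = fully home, its head flush on the face (hard stop). Slides only along the normal of the face, stays where it is left; it drags with 6 N all the way in
- mod_mid_top (a point): middle module: grey plastic push-in block with round head 54 mm across, 30 mm high, at y = 0 mm in the hub's row; point: centre of its flat outer face; z outward, normal to the hub's sloping face; x up the slope. When the module is home this point is 31 mm out from the sloping face
- mod_mid (a joint): how far the middle module is pushed in, m: 0 = standing 12 mm proud, 0.012 = fully home, its head flush on the face (hard stop). Slides only along the normal of the face, stays where it is left; it drags with 9 N all the way in
- mod_right_top (a point): right module: grey plastic push-in block with oblong head 66 mm up the slope x 40 mm, 30 mm high, at y = -75 mm in the hub's row; point: centre of its flat outer face; z outward, normal to the hub's sloping face; x up the slope. When the module is home this point is 31 mm out from the sloping face
- mod_right (a joint): how far the right module is pushed in, m: 0 = standing 12 mm proud, 0.012 = fully home, its head flush on the face (hard stop). Slides only along the normal of the face, stays where it is left; it drags with 12 N all the way in
- ref_block: loose steel hardness reference disc, 60 mm across, 14 mm high; a bystander; origin: centre of its underside
- anvil: loose dark steel anvil, 58 mm across foot, 42 mm high; a bystander; origin: centre of its underside
- screwdriver: loose screwdriver, 200 mm long, lying along its x; a bystander; origin: under its middle
- spanner: loose steel spanner, 180 mm long, lying along its x; a bystander; origin: under its middle
- case: loose black plastic case 60 x 100 x 32 mm; a bystander; origin: centre of its underside
- mug: white mug, 90 mm high; a bystander; origin: centre of its underside
- bottle: closed white bottle, 60 mm across, 150 mm high; a bystander; origin: centre of its underside

How it is judged:
On the way, in this order (a step that is already met when the one before it is completed fails the run):
1. left module fully home (within 1.5 mm) and at that moment pressed by the fingers with more than 14 N (value of joint mod_left above 0.0105 m and contact force between the fingers and mod_left above 14 N), for 0.05 s.
2. middle module fully home (within 1.5 mm) and at that moment pressed by the fingers with more than 14 N (value of joint mod_mid above 0.0105 m and contact force between the fingers and mod_mid above 14 N), for 0.05 s.
3. right module fully home (within 1.5 mm) and at that moment pressed by the fingers with more than 14 N (value of joint mod_right above 0.0105 m and contact force between the fingers and mod_right above 14 N), for 0.05 s.
4. peak pointer back at its zero stop (within 0.06 rad) (value of joint peak below 0.06 rad), for 0.2 s.
At the end, for the whole second after the job is handed in: all three modules are fully home (within 1.5 mm of the stop) and the peak pointer is within 0.06 rad of its zero stop (value of joint each of mod_left, mod_mid, mod_right above 0.0105 m and value of joint peak below 0.06 rad); the robot touches nothing.
It fails at once if the left module is pressed with more than 45 N (contact force between anything else and mod_left above 45 N).
It fails at once if the middle module is pressed with more than 45 N (contact force between anything else and mod_mid above 45 N).
It fails at once if the right module is pressed with more than 45 N (contact force between anything else and mod_right above 45 N).
It fails at once if a bystander is shifted by more than 25 mm (distance of any of ref_block, anvil, screwdriver, spanner, case, mug, bottle from where it was at the start of the episode above 0.025 m).
It also fails if it takes over 67 s, if anything falls off the work surface, if the arm or the gripper's body presses on something with over 40 N, if the wrist force passes 120 N, or if a joint passes its speed limit or range.

## Working session

There is one attempt and no reset: what is moved stays moved. The work goes in short steps, Python scripts to look and compute and a shell command to move; the robot and the scene stay as the last step left them, time stands still between calls to the robot, and variables do not carry over. Pictures are saved under pics/ and viewed, and the job is handed in when it is done.

```bash
mkdir -p pics; ls; cat > h.py <<'E'
import numpy as np, cv2
from station import robot
from scipy.spatial.transform import Rotation as R
def T():
    s=robot.get_state(); M=np.eye(4); M[:3,:3]=R.from_rotvec(s['tool_rot']).as_matrix(); M[:3,3]=s['tcp_pos']; return M
def shot(n):
    t=T(); f=robot.grab_frame(n)
    f['cw']=np.linalg.inv(np.array(f['camera_from_world'])) if n!='wrist' else t@np.array(f['hand_eye'])
    return f
def ray(f,px):
    p=cv2.undistortPoints(np.array([[px]],float),np.array(f['mtx']),np.array(f['distortion']))[0,0]
    d=f['cw'][:3,:3]@np.array([p[0],p[1],1]); return f['cw'][:3,3],d/np.linalg.norm(d)
def tri(rs):
    A=sum(np.eye(3)-np.outer(d,d) for o,d in rs); b=sum((np.eye(3)-np.outer(d,d))@o for o,d in rs)
    p=np.linalg.solve(A,b); e=[np.linalg.norm((np.eye(3)-np.outer(d,d))@(p-o)) for o,d in rs]; return p,e
E
python3 - <<'E'
from h import *
S=shot('scene');C=shot('top')
for n,f in (('scene',S),('top',C)):
    cv2.imwrite(f'pics/{n}0.png',f['img'])
    print(n,f['cw'][:3,3])
for t in ['mod_left_top','mod_mid_top','mod_right_top','peak_grip','hub','gauge','ref_block','anvil','screwdriver','spanner','case','mug','bottle']:
    a=robot.tip_of(t,S);b=robot.tip_of(t,C)
    print(t,[(np.round(x['at']),round(x['score'],2)) for x in a[:1]+b[:1]],end=' ')
    if a and b:
        p,e=tri([ray(S,a[0]['at']),ray(C,b[0]['at'])]);print(p.round(4),np.round(e,4))
    else: print()
print(robot.get_state())
E
```

```text
pics
scene [ 1.23665144 -0.50587487  1.29582872]
top [0.48364558 0.01632596 1.38057877]
mod_left_top [(array([290., 156.]), 0.44), (array([187., 208.]), 0.69)] [0.529  0.2112 0.1212] [0.002 0.002]
mod_mid_top [(array([306., 152.]), 0.72), (array([167., 196.]), 0.81)] [0.5631 0.2681 0.1374] [0.0024 0.0024]
mod_right_top [(array([321., 147.]), 0.67), (array([141., 191.]), 0.65)] [0.5779 0.3428 0.1305] [0.0008 0.0008]
peak_grip [(array([195., 204.]), 0.54), (array([335., 219.]), 0.79)] [ 0.4887 -0.231   0.1084] [0.0011 0.0011]
hub [(array([298., 164.]), 0.85), (array([166., 213.]), 0.9)] [ 0.5143  0.2953 -0.0132] [0.0036 0.0036]
gauge [(array([194., 215.]), 0.66), (array([338., 229.]), 0.82)] [ 0.4626 -0.25    0.0134] [0.0097 0.0097]
ref_block [(array([262., 228.]), 0.56)] 
anvil [(array([259., 206.]), 0.68), (array([259., 193.]), 0.75)] [ 0.5828 -0.0007 -0.0084] [0.0068 0.0068]
screwdriver [(array([164., 272.]), 0.53), (array([394., 186.]), 0.58)] [ 0.5975 -0.4572 -0.0262] [0.0021 0.0021]
spanner [(array([302., 222.]), 0.44), (array([228., 137.]), 0.84)] [0.7597 0.0924 0.0109] [0.0011 
[... 321 characters left out ...]
3546]
{'time': 1.4, 'joint_positions': array([-1.24658396e+00,  3.50691430e-01,  1.65181583e+00, -3.10388789e-05,
        1.13910969e+00, -8.45851581e-02]), 'joint_velocities': array([-1.61288580e-03, -8.78825841e-05,  2.07399229e-04,  1.33412561e-03,
       -7.53945328e-05, -1.68567960e-03]), 'tau': array([-7.94441476e-04, -4.97254157e+01, -2.85488194e+01,  6.99471147e-02,
        2.21034960e-02,  2.67918585e-05]), 'tcp_pos': array([ 0.21864415, -0.50464555,  0.21863123]), 'tool_rot': array([-3.07617028e+00, -6.37691441e-01,  4.85277881e-05]), 'force': array([ 0.13707449, -0.86884206, -0.10578262]), 'ft_torque': array([0.02121542, 0.05942674, 0.02180551]), 'grip_width': 0.09299647644320788}
```

View pics/scene0.png

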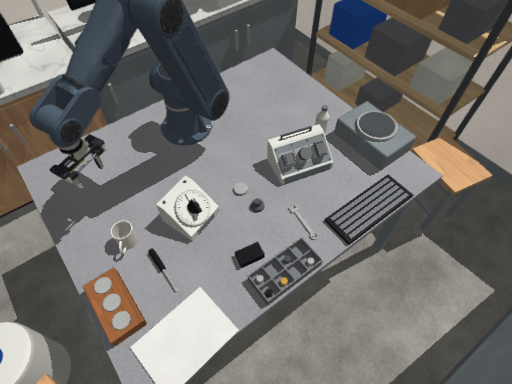

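View pics/top0.png

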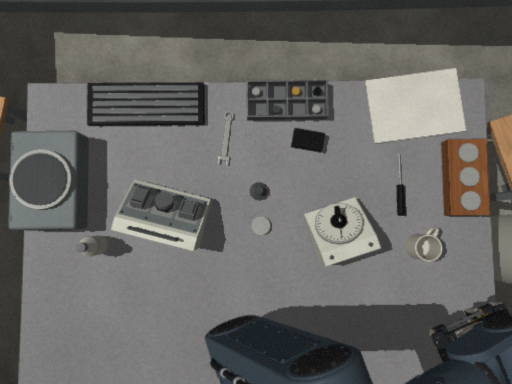

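```bash
python3 - <<'E'
import cv2,numpy as np
a=cv2.imread('pics/top0.png')
h=cv2.resize(a[170:260,95:225],None,fx=4,fy=4,interpolation=2)[:, :520]
g=cv2.resize(a[190:270,300:385],None,fx=4.5,fy=4.5,interpolation=2)
H=max(h.shape[0],g.shape[0]);c=np.zeros((H,h.shape[1]+g.shape[1],3),'u1')
c[:h.shape[0],:h.shape[1]]=h;c[:g.shape[0],h.shape[1]:]=g
c=cv2.resize(c,(800,int(H*800/c.shape[1])));cv2.imwrite('pics/crop0.png',c)
from h import *
print(T().round(3)); print(np.array(shot('wrist')['hand_eye']).round(3))
E
```

```text
[[ 0.918  0.398 -0.     0.219]
 [ 0.398 -0.918  0.    -0.505]
 [-0.    -0.    -1.     0.219]
 [ 0.     0.     0.     1.   ]]
[[ 0.001 -0.965 -0.261  0.072]
 [ 1.     0.     0.001  0.   ]
 [-0.001 -0.261  0.965 -0.167]
 [ 0.     0.     0.     1.   ]]
```

View pics/crop0.png

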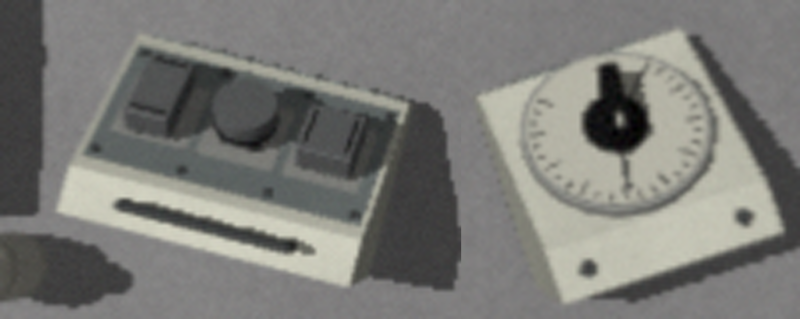

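```bash
cat >> h.py <<'E'
from scipy.optimize import least_squares
th=np.radians(35); n0=np.array([-np.sin(th),0,np.cos(th)]); u0=np.array([np.cos(th),0,np.sin(th)])
MID=np.array([-.02,0,.083])
def pose(q):
    M=np.eye(4); M[:3,:3]=R.from_euler('z',q[2]).as_matrix(); M[:2,3]=q[:2]; return M
def proj(f,p):
    c=np.linalg.inv(f['cw']); q,_=cv2.projectPoints(np.atleast_2d(p),cv2.Rodrigues(c[:3,:3])[0],c[:3,3],np.array(f['mtx']),np.array(f['distortion'])); return q[:,0]
def fit(obs,q0):  # obs: (frame, local pt, px)
    r=lambda q: np.concatenate([(proj(f,pose(q)[:3,:3]@l+pose(q)[:3,3])[0]-px) for f,l,px in obs])
    s=least_squares(r,q0,loss='soft_l1',f_scale=2); return s.x,r(s.x)
def goal(q,local,xdir=None):
    P=pose(q); n=P[:3,:3]@n0; z=-n; x=-(P[:3,:3]@u0) if xdir is None else xdir
    M=np.eye(4); M[:3,:3]=np.c_[x,np.cross(z,x),z]; M[:3,3]=P[:3,:3]@local+P[:3,3]; return M
def delta(G):
    D=np.linalg.inv(T())@G; return D[:3,3].round(4), np.degrees(R.from_matrix(D[:3,:3]).as_rotvec()).round(2)
MODS=[('mod_left_top',.075),('mod_mid_top',0),('mod_right_top',-.075)]
def mtop(y,out=.043): return MID+[0,y,0]+out*n0
E
python3 - <<'E'
from h import *
S=shot('scene');C=shot('top')
obs=[]
for t,y in MODS:
    for f in (S,C):
        a=robot.tip_of(t,f)
        if a: obs.append((f,mtop(y),a[0]['at']))
q,r=fit(obs,[.53,.28,2.79]);print('hub',q,r.round(1))
print(goal(q,mtop(0,.2)).round(3)); print(delta(goal(q,mtop(0,.2))))
E
```

```text
hub [0.51214866 0.29345013 2.7971499 ] [ 2.3  3.1  0.1  1.7 -2.1  0.2 -2.6 -0.8 -2.   3.4 -0.3  0.4]
[[ 0.771 -0.338 -0.54   0.639]
 [-0.277 -0.941  0.194  0.248]
 [-0.574 -0.    -0.819  0.247]
 [ 0.     0.     0.     1.   ]]
(array([ 0.6848, -0.5235, -0.0282]), array([ 13.17, -33.31,  41.78]))
```

```bash
python3 -m pendant '[[[0.05,-0.05,-0.1,0,0,0],[0.1,-0.1,-0.12,0,0,10],[0.35,-0.28,-0.12,6,-16,20],[0.35,-0.28,-0.12,6,-16,20],[0.35,-0.28,-0.12,6,-16,20],[0.35,-0.28,-0.12,6,-16,20],[0.35,-0.28,-0.12,6,-16,20],[0.685,-0.523,-0.05,13.2,-33.3,41.8],[0.685,-0.523,-0.03,13.2,-33.3,41.8],[0.685,-0.523,-0.03,13.2,-33.3,41.8],[0.685,-0.523,-0.03,13.2,-33.3,41.8],[0.685,-0.523,-0.03,13.2,-33.3,41.8],[0.685,-0.523,-0.03,13.2,-33.3,41.8],[0.685,-0.523,-0.03,13.2,-33.3,41.8],[0.685,-0.523,-0.03,13.2,-33.3,41.8],[0.685,-0.523,-0.03,13.2,-33.3,41.8],[0.685,-0.523,-0.03,13.2,-33.3,41.8],[0.685,-0.523,-0.03,13.2,-33.3,41.8]]]' 1 20
python3 - <<'E'
from h import *
W=shot('wrist');cv2.imwrite('pics/w1.png',W['img'])
obs=[]
for t,y in MODS:
    a=robot.tip_of(t,W); print(t,[(x['at'],round(x['score'],2)) for x in a[:2]])
    if a: obs.append((W,mtop(y),a[0]['at']))
q,r=fit(obs,[.512,.293,2.797]);print('hub',q,r.round(1))
print(T().round(3))
for t,y in MODS: print(t,delta(goal(q,mtop(y,.053))))
print(robot.get_state()['force'],robot.get_state()['time'])
E
```

```text
time: 4.1
tcp_pos: [0.6393, 0.2465, 0.2494]
tool_rot: [-2.858, 0.499, 0.9]
force: [-0.5, 0.2, -0.5]
grip_width: 0.0006
mod_left_top [([321.5, 173.7], 0.65)]
mod_mid_top [([257.7, 177.6], 0.71)]
mod_right_top [([192.5, 177.5], 0.88), ([253.9, 138.4], 0.4)]
hub [0.51108655 0.28870819 2.83790513] [ 1.4  0.8 -0.7 -1.2 -0.5  0.7]
[[ 0.771 -0.339 -0.539  0.639]
 [-0.277 -0.941  0.195  0.247]
 [-0.573 -0.001 -0.819  0.249]
 [ 0.     0.     0.     1.   ]]
mod_left_top (array([0.0037, 0.0771, 0.1472]), array([-1.41, -0.03, -1.95]))
mod_mid_top (array([0.0012, 0.0021, 0.149 ]), array([-1.41, -0.03, -1.95]))
mod_right_top (array([-0.0014, -0.0728,  0.1509]), array([-1.41, -0.03, -1.95]))
[-0.66271825 -0.03650618  0.42208998] 4.3
```

View pics/w1.png

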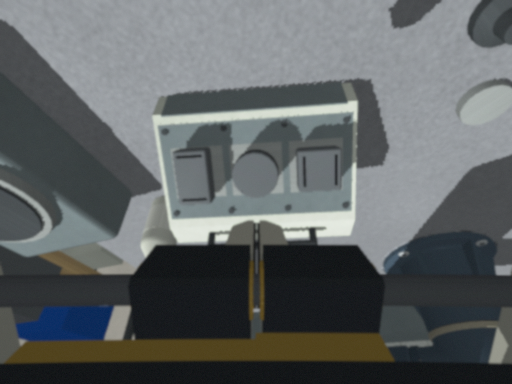

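```bash
python3 -m pendant '[[[0.002,0.04,0.07,-1.4,0,-2],[0.003,0.077,0.12,-1.4,0,-2],[0.0037,0.077,0.147,-1.4,0,-2],[0.0037,0.077,0.147,-1.4,0,-2],[0.0037,0.077,0.147,-1.4,0,-2],[0.0037,0.077,0.147,-1.4,0,-2]]]'
python3 -m pendant '[[[0,0,0.004,0,0,0],[0,0,0.008,0,0,0],[0,0,0.012,0,0,0],[0,0,0.014,0,0,0]]]'
python3 - <<'E'
from h import *
W=shot('wrist');cv2.imwrite('pics/w2.png',W['img'])
S=robot.grab_frame('scene')['img'];cv2.imwrite('pics/s2.png',cv2.resize(S[90:210,220:380],None,fx=4,fy=4))
print(delta(goal([.5111,.2887,2.8379],mtop(.075))), T()[:3,:3].T@robot.get_state()['force'])
E
```

```text
time: 5.05
tcp_pos: [0.5383, 0.2023, 0.1277]
tool_rot: [-2.88, 0.439, 0.903]
force: [0.5, -0.6, 0.1]
grip_width: 0.0005
time: 5.55
tcp_pos: [0.5304, 0.2048, 0.1159]
tool_rot: [-2.88, 0.439, 0.903]
force: [0.3, -0.1, 0.8]
grip_width: 0.0008
(array([-0.0003,  0.0007, -0.0024]), array([-0.05, -0.15,  0.09])) [ 0.2276908  -0.26312258 -0.16818332]
```

View pics/w2.png

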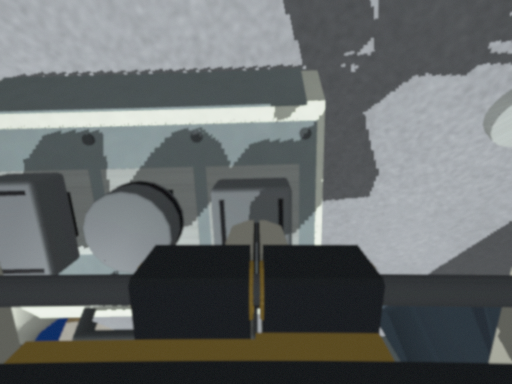

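View pics/s2.png

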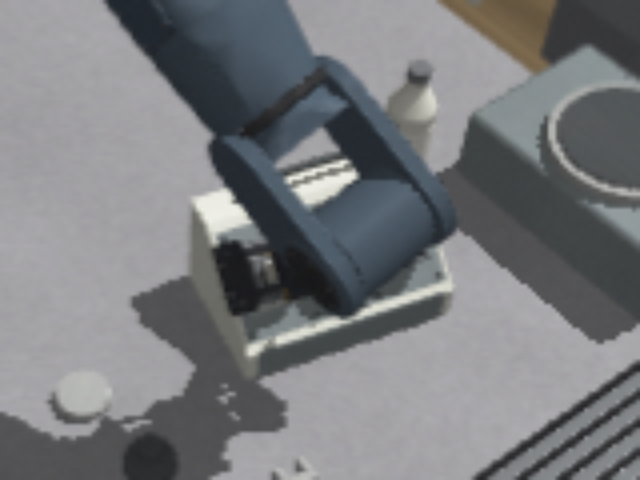

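```bash
for i in 1 ; do python3 -m pendant '[[[0,0,0.002,0,0,0],[0,0,0.004,0,0,0],[0,0,0.006,0,0,0],[0,0,0.006,0,0,0]]]'; done
python3 -c "
from h import *
print(delta(goal([.5111,.2887,2.8379],mtop(.075))), T()[:3,:3].T@robot.get_state()['force'])"
```

```text
time: 6.15
tcp_pos: [0.5275, 0.2057, 0.1116]
tool_rot: [-2.88, 0.439, 0.902]
force: [2.4, -1.8, 4.6]
grip_width: 0.0009
(array([-0.0004,  0.0007, -0.0079]), array([-0.07, -0.2 ,  0.1 ])) [-0.32511673  0.9832112  -5.388885  ]
```

```bash
cat > f.py <<'E'
from h import *
import sys
y=float(sys.argv[1]); F=np.mean([T()[:3,:3].T@robot.get_state()['force'] for _ in range(4)],0)
print(delta(goal([.5111,.2887,2.8379],mtop(y)))[0],'F tool',F.round(1))
E
python3 -m pendant '[[[0,0,0.002,0,0,0],[0,0,0.004,0,0,0],[0,0,0.005,0,0,0],[0,0,0.005,0,0,0]]]'; python3 f.py .075
python3 -m pendant '[[[0,0,0.001,0,0,0],[0,0,0.0015,0,0,0]]]'; python3 f.py .075
python3 -m pendant '[[[0,0,0.001,0,0,0],[0,0,0.0015,0,0,0]]]'; python3 f.py .075
```

```text
time: 6.65
tcp_pos: [0.527, 0.2059, 0.1106]
tool_rot: [-2.881, 0.438, 0.894]
force: [7.7, -8.3, 25.4]
grip_width: 0.0004
[-0.0004  0.0007 -0.0089] F tool [ -6.3   5.5 -26.5]
time: 6.9
tcp_pos: [0.5271, 0.2059, 0.1107]
tool_rot: [-2.881, 0.439, 0.891]
force: [5.3, -4.6, 15.1]
grip_width: 0.0004
[-0.0004  0.0007 -0.0089] F tool [ -3.2   2.7 -16.2]
time: 7.15
tcp_pos: [0.5271, 0.2059, 0.1107]
tool_rot: [-2.882, 0.438, 0.888]
force: [5.1, -5.0, 15.2]
grip_width: 0.0003
[-0.0004  0.0007 -0.0089] F tool [ -3.3   3.2 -16.2]
```

```bash
python3 - <<'E'
from h import *
W=shot('wrist');cv2.imwrite('pics/w3.png',W['img'][100:260,150:350].repeat(4,0).repeat(4,1))
S=robot.grab_frame('top')['img'];cv2.imwrite('pics/s3.png',cv2.resize(S[150:270,90:250],None,fx=4,fy=4))
E
```

```text
(no output)
```

View pics/w3.png

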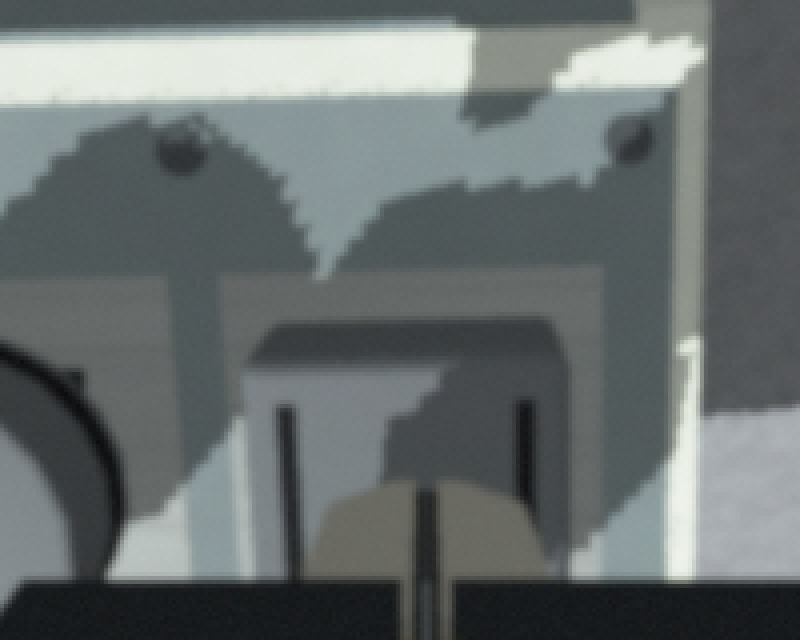

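View pics/s3.png

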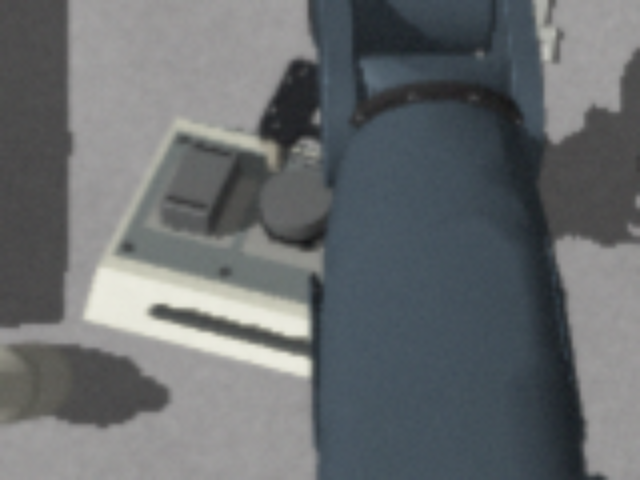

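```bash
python3 -m pendant '[[[0,0.0,-0.02,0,0,0],[0,-0.037,-0.08,0,0,0],[0.03,-0.037,-0.08,0,0,0],[0.03,-0.037,-0.08,0,0,0],[0.03,-0.037,-0.08,0,0,0]]]'
python3 - <<'E'
from h import *
W=shot('wrist');cv2.imwrite('pics/w4.png',W['img'][80:260,110:370].repeat(3,0).repeat(3,1)); print(W['mtx'],T().round(4))
np.savez('w4.npz',**{k:np.array(v) for k,v in W.items()})
for t,y in MODS:
    print(t,[(a['at'],a['score']) for a in robot.tip_of(t,W)[:1]],[a['extent'] for a in robot.trace(t,W)[:1]])
E
```

```text
time: 7.88
tcp_pos: [0.6039, 0.2201, 0.1595]
tool_rot: [-2.881, 0.438, 0.891]
force: [0.2, -0.4, 0.1]
grip_width: 0.0005
[[290.22153677   0.         256.12500995]
 [  0.         290.22153677 190.98972958]
 [  0.           0.           1.        ]] [[ 0.7886 -0.2988 -0.5374  0.604 ]
 [-0.2439 -0.9543  0.1728  0.2202]
 [-0.5644 -0.0052 -0.8255  0.1599]
 [ 0.      0.      0.      1.    ]]
mod_left_top [([293.8, 227.3], 0.62)] [[266.2, 192.4, 323.9, 241.7]]
mod_mid_top [([210.7, 232.7], 0.78)] [[181.3, 195.7, 243.0, 247.6]]
mod_right_top [([129.8, 232.8], 0.92)] [[102.6, 184.6, 160.5, 260.6]]
```

View pics/w4.png

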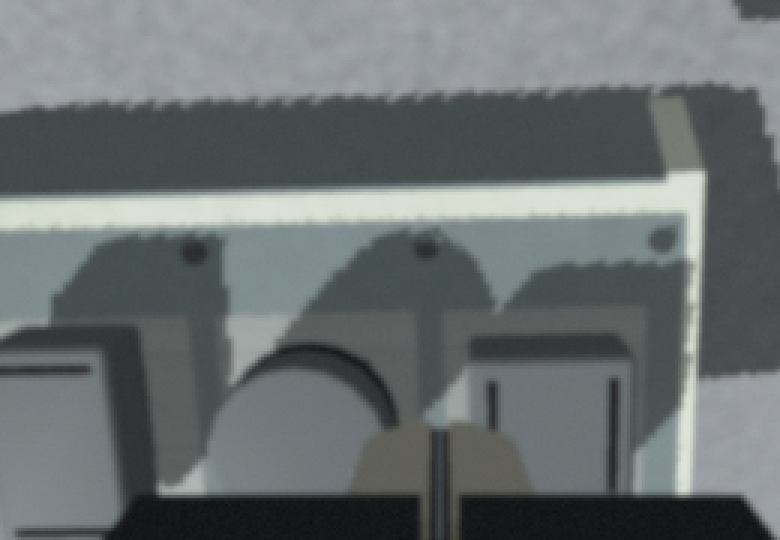

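```bash
python3 - <<'E'
from h import *
W=dict(np.load('w4.npz'))
P={'l':[293.8,227.3],'m':[210.7,232.7],'r':[129.8,232.8]}
for ol in (.031,.043):
    q,r=fit([(W,mtop(.075,ol),P['l']),(W,mtop(0),P['m']),(W,mtop(-.075),P['r'])],[.511,.289,2.838]); print(ol,q,r.round(1))
    print(delta(goal(q,mtop(0,.053))))
print(delta(goal([.5111,.2887,2.8379],mtop(0,.053))))
E
```

```text
0.031 [0.50995692 0.28922604 2.85755988] [ 1.3  0.   0.7  0.3 -3.4  0.9]
(array([-0.0308, -0.0385,  0.0623]), array([-0.9 , -0.71, -0.73]))
0.043 [0.51114102 0.28603942 2.93040702] [ 2.8  0.5 -0.2 -0.9 -2.3  3.1]
(array([-0.0293, -0.0395,  0.0613]), array([-3.27, -0.72, -4.17]))
(array([-0.0298, -0.0373,  0.0616]), array([-0.26, -0.71,  0.19]))
```

```bash
python3 -m pendant '[[[-0.03,-0.038,0.03,-0.3,-0.7,0.2],[-0.03,-0.038,0.062,-0.3,-0.7,0.2],[-0.03,-0.038,0.062,-0.3,-0.7,0.2],[-0.03,-0.038,0.062,-0.3,-0.7,0.2]]]'; python3 f.py 0
python3 -m pendant '[[[0,0,0.003,0,0,0],[0,0,0.006,0,0,0],[0,0,0.009,0,0,0],[0,0,0.009,0,0,0]]]'; python3 f.py 0
python3 -m pendant '[[[0,0,0.002,0,0,0],[0,0,0.004,0,0,0],[0,0,0.004,0,0,0]]]'; python3 f.py 0
python3 -m pendant '[[[0,0,0.002,0,0,0],[0,0,0.003,0,0,0],[0,0,0.003,0,0,0]]]'; python3 f.py 0
```

```text
time: 8.72
tcp_pos: [0.5601, 0.274, 0.1273]
tool_rot: [-2.879, 0.441, 0.906]
force: [0.2, 0.0, 0.1]
grip_width: 0.0007
[-0.0001  0.0006  0.0111] F tool [ 0.1 -0.1 -0.2]
time: 9.22
tcp_pos: [0.555, 0.2755, 0.1197]
tool_rot: [-2.879, 0.441, 0.906]
force: [-0.6, -0.1, -0.3]
grip_width: 0.0006
[-0.0001  0.0005  0.0019] F tool [-0.3  0.3  0.5]
time: 9.6
tcp_pos: [0.5535, 0.276, 0.1174]
tool_rot: [-2.88, 0.441, 0.904]
force: [2.5, -3.4, 5.9]
grip_width: 0.0003
[-0.0001  0.0006 -0.0009] F tool [-0.6  2.5 -6.8]
time: 9.98
tcp_pos: [0.5526, 0.2763, 0.1161]
tool_rot: [-2.88, 0.441, 0.901]
force: [2.4, -3.6, 7.5]
grip_width: 0.0006
[-0.0001  0.0005 -0.0025] F tool [-1.5  2.7 -8. ]
```

```bash
python3 -m pendant '[[[0,0,0.003,0,0,0],[0,0,0.005,0,0,0],[0,0,0.007,0,0,0],[0,0,0.007,0,0,0]]]'; python3 f.py 0
python3 -m pendant '[[[0,0,0.002,0,0,0],[0,0,0.003,0,0,0],[0,0,0.003,0,0,0]]]'; python3 f.py 0
python3 -m pendant '[[[0,0,0.002,0,0,0],[0,0,0.003,0,0,0],[0,0,0.003,0,0,0]]]'; python3 f.py 0
```

```text
time: 10.48
tcp_pos: [0.5495, 0.2771, 0.1114]
tool_rot: [-2.88, 0.441, 0.898]
force: [2.6, -3.5, 7.6]
grip_width: 0.0006
[-0.0001  0.0004 -0.0083] F tool [-1.4  2.5 -8.3]
time: 10.85
tcp_pos: [0.5486, 0.2774, 0.1101]
tool_rot: [-2.881, 0.441, 0.896]
force: [3.6, -3.4, 6.5]
grip_width: 0.0
[-0.0001  0.0004 -0.0098] F tool [-0.   2.2 -7.9]
time: 11.22
tcp_pos: [0.5482, 0.2775, 0.1095]
tool_rot: [-2.881, 0.441, 0.891]
force: [3.9, -4.9, 12.6]
grip_width: 0.0004
[-0.0001  0.0003 -0.0105] F tool [ -2.8   3.4 -13.3]
```

```bash
python3 -m pendant '[[[0,0,0.002,0,0,0],[0,0,0.0035,0,0,0],[0,0,0.0035,0,0,0]]]'; python3 f.py 0
python3 -m pendant '[[[0,0,0.002,0,0,0],[0,0,0.0035,0,0,0],[0,0,0.0035,0,0,0]]]'; python3 f.py 0
```

```text
time: 11.6
tcp_pos: [0.5482, 0.2775, 0.1094]
tool_rot: [-2.882, 0.441, 0.884]
force: [6.6, -5.6, 18.8]
grip_width: 0.0005
[-0.      0.0004 -0.0106] F tool [ -3.9   3.3 -20.1]
time: 11.98
tcp_pos: [0.5482, 0.2775, 0.1095]
tool_rot: [-2.882, 0.44, 0.878]
force: [6.2, -6.5, 19.9]
grip_width: 0.001
[-0.      0.0003 -0.0106] F tool [ -4.6   4.1 -20.9]
```

```bash
python3 -m pendant '[[[0,0,-0.04,0,0,0],[0,-0.04,-0.045,0,0,0],[0,-0.075,-0.045,0,0,0],[0,-0.075,-0.045,0,0,0]]]'; python3 -c "
from h import *
print(delta(goal([.5105,.289,2.845],mtop(-.075,.049))))"
```

```text
time: 12.48
tcp_pos: [0.5944, 0.3431, 0.1468]
tool_rot: [-2.883, 0.437, 0.878]
force: [-0.2, -0.3, 0.3]
grip_width: 0.0005
(array([-0.0003,  0.0015,  0.0288]), array([-0.62, -1.05, -0.05]))
```

```bash
python3 -m pendant '[[[0,0.001,0.015,-0.6,-1,0],[0,0.001,0.029,-0.6,-1,0],[0,0.001,0.029,-0.6,-1,0],[0,0.001,0.029,-0.6,-1,0]]]'; python3 f.py -.075
python3 -m pendant '[[[0,0,0.003,0,0,0],[0,0,0.006,0,0,0],[0,0,0.008,0,0,0],[0,0,0.008,0,0,0]]]'; python3 f.py -.075
python3 -m pendant '[[[0,0,0.002,0,0,0],[0,0,0.004,0,0,0],[0,0,0.006,0,0,0],[0,0,0.006,0,0,0]]]'; python3 f.py -.075
python3 -m pendant '[[[0,0,0.002,0,0,0],[0,0,0.004,0,0,0],[0,0,0.004,0,0,0]]]'; python3 f.py -.075
```

```text
time: 12.98
tcp_pos: [0.5789, 0.3469, 0.1231]
tool_rot: [-2.883, 0.432, 0.907]
force: [-0.0, -0.0, -0.3]
grip_width: 0.0004
[0.0007 0.0008 0.0055] F tool [0.2 0.  0.3]
time: 13.48
tcp_pos: [0.5744, 0.3483, 0.1164]
tool_rot: [-2.883, 0.433, 0.907]
force: [0.3, -0.1, 0.0]
grip_width: 0.0008
[ 0.0007  0.0008 -0.0027] F tool [ 0.3  0.  -0.2]
time: 13.98
tcp_pos: [0.572, 0.349, 0.1129]
tool_rot: [-2.883, 0.432, 0.904]
force: [3.8, -3.2, 7.7]
grip_width: 0.0007
[ 0.0007  0.0008 -0.007 ] F tool [-0.6  2.  -8.9]
time: 14.35
tcp_pos: [0.5709, 0.3493, 0.1112]
tool_rot: [-2.883, 0.432, 0.899]
force: [4.6, -3.0, 9.6]
grip_width: 0.0005
[ 0.0007  0.0008 -0.009 ] F tool [ -1.1   1.5 -10.9]
```

```bash
python3 -m pendant '[[[0,0,0.002,0,0,0],[0,0,0.004,0,0,0],[0,0,0.005,0,0,0],[0,0,0.005,0,0,0]]]'; python3 f.py -.075
python3 -m pendant '[[[0,0,0.002,0,0,0],[0,0,0.0035,0,0,0],[0,0,0.0035,0,0,0]]]'; python3 f.py -.075
python3 -m pendant '[[[0,0,0.002,0,0,0],[0,0,0.0035,0,0,0],[0,0,0.0035,0,0,0]]]'; python3 f.py -.075
```

```text
time: 14.85
tcp_pos: [0.5693, 0.3497, 0.1088]
tool_rot: [-2.883, 0.433, 0.895]
force: [4.1, -4.3, 10.6]
grip_width: 0.0006
[ 0.0007  0.0007 -0.0119] F tool [ -1.8   2.9 -11.7]
time: 15.22
tcp_pos: [0.5691, 0.3498, 0.1085]
tool_rot: [-2.883, 0.432, 0.889]
force: [6.1, -5.5, 14.7]
grip_width: 0.0
[ 0.0008  0.0006 -0.0123] F tool [ -2.2   3.4 -16.4]
time: 15.6
tcp_pos: [0.5691, 0.3499, 0.1085]
tool_rot: [-2.883, 0.432, 0.883]
force: [6.9, -6.7, 17.1]
grip_width: 0.0005
[ 0.0008  0.0007 -0.0123] F tool [ -2.5   4.2 -19. ]
```

```bash
python3 -c "
from h import *
g=np.array([.489,-.231]); q=[0,0,3.428]; q[:2]=g-(pose(q)[:3,:3]@mtop(0,.041))[:2]; print(q)
G=goal(q,mtop(0,.041+.15)); print(G.round(3),delta(G))
H=G.copy(); H[:3,3]=[.6,.05,.33]; H[:3,:3]=(T()[:3,:3]@R.from_rotvec(.5*R.from_matrix(T()[:3,:3].T@G[:3,:3]).as_rotvec()).as_matrix()); print(delta(H)); print(robot.get_state()['joint_positions'])"
```

```text
[np.float64(0.44725601547336974), np.float64(-0.2432937862756331), 3.428]
[[ 0.786  0.283 -0.55   0.572]
 [ 0.231 -0.959 -0.162 -0.207]
 [-0.574  0.    -0.819  0.239]
 [ 0.     0.     0.     1.   ]] (array([ 0.0623,  0.5298, -0.2057]), array([-19.44,  -1.  , -27.42]))
(array([-0.0276,  0.2755, -0.2516]), array([ -9.72,  -0.5 , -13.71]))
[0.33875695 0.93173908 1.04703321 0.34805847 1.65186338 2.14835657]
```

```bash
python3 -m pendant '[[[0,0,-0.05,0,0,0],[0,0.03,-0.1,0,0,0],[-0.028,0.275,-0.25,-9.7,-0.5,-13.7],[-0.028,0.275,-0.25,-9.7,-0.5,-13.7],[-0.028,0.275,-0.25,-9.7,-0.5,-13.7],[-0.028,0.275,-0.25,-9.7,-0.5,-13.7],[0.062,0.53,-0.206,-19.4,-1,-27.4],[0.062,0.53,-0.206,-19.4,-1,-27.4],[0.062,0.53,-0.206,-19.4,-1,-27.4],[0.062,0.53,-0.206,-19.4,-1,-27.4],[0.062,0.53,-0.206,-19.4,-1,-27.4],[0.062,0.53,-0.206,-19.4,-1,-27.4],[0.062,0.53,-0.206,-19.4,-1,-27.4],[0.062,0.53,-0.206,-19.4,-1,-27.4]]]' 0
python3 - <<'E'
from h import *
W=shot('wrist');cv2.imwrite('pics/w5.png',W['img'])
np.savez('w5.npz',**{k:np.array(v) for k,v in W.items()})
print([(a['at'],a['score']) for a in robot.tip_of('peak_grip',W)[:2]],T().round(3),robot.get_state()['joint_positions'].round(2))
E
```

```text
time: 17.35
tcp_pos: [0.5719, -0.2057, 0.2403]
tool_rot: [2.887, 0.417, -0.909]
force: [-0.5, 0.4, 0.6]
grip_width: 0.093
[([270.1, 176.3], 0.74)] [[ 0.786  0.283 -0.55   0.572]
 [ 0.232 -0.959 -0.162 -0.206]
 [-0.573 -0.    -0.819  0.24 ]
 [ 0.     0.     0.     1.   ]] [-0.28  0.74  1.09 -0.32  1.83  1.  ]
```

View pics/w5.png

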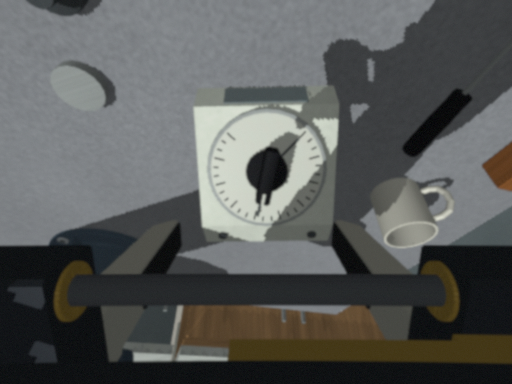

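```bash
python3 - <<'E'
from h import *
W=dict(np.load('w5.npz'))
o,d=ray(W,[270.1,176.3]); p=o+d*(.1166-o[2])/d[2]; print(p)
p2=p
n=-T()[:3,2]
# project the bar candidates for given angle from this pose
im=cv2.resize(W['img'][90:250,180:350],None,fx=4,fy=4,interpolation=2)
x0,y0=T()[:3,0],T()[:3,1]
for a in (0,10,20):
    b=np.cos(np.radians(a))*x0+np.sin(np.radians(a))*y0; e=proj(W,np.array([p+.017*n-.03*b,p+.017*n+.03*b,p+.017*n]))
    q=((e-[180,90])*4).astype(int); cv2.line(im,tuple(map(int,q[0])),tuple(map(int,q[1])),[(0,0,255),(0,255,0),(255,0,0)][a//10],1)
cv2.imwrite('pics/w5c.png',im)
E
```

```text
[ 0.49711774 -0.24457722  0.1166    ]
```

View pics/w5c.png

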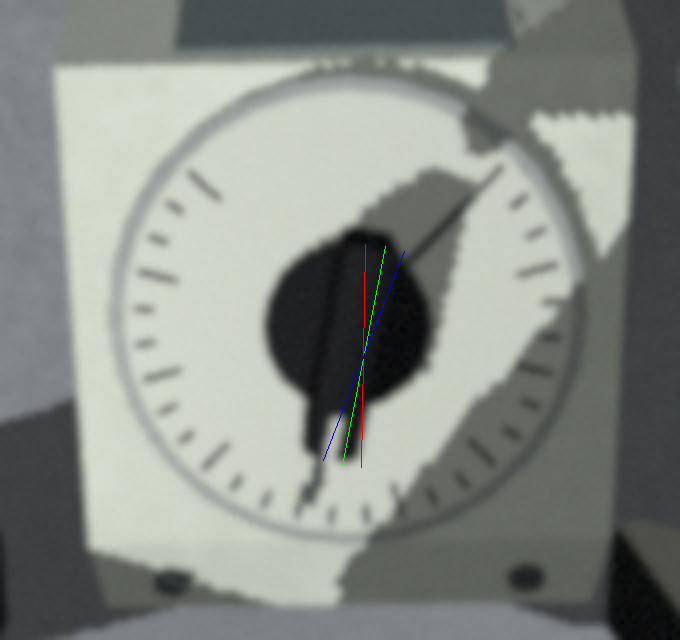

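```bash
cat > k.py <<'E'
from h import *
def kgoal(p,a,out,q=[0,0,3.428]):
    G=goal(q,mtop(0)); G[:3,:3]=G[:3,:3]@R.from_euler('z',a,degrees=True).as_matrix(); G[:3,3]=p-out*G[:3,2]; return G
E
python3 - <<'E'
from k import *
t=T(); p=np.array([.4971,-.2446,.1166])-.003*t[:3,1]+.0025*t[:3,0]; print(p)
print(delta(kgoal(p,11,.05)))
E
```

```text
[ 0.49821554 -0.24114252  0.11516773]
(array([0.0057, 0.0131, 0.0987]), array([ 1.000e-02, -4.000e-02,  1.103e+01]))
```

```bash
python3 -m pendant '[[[0.003,0.006,0.04,0,0,5],[0.0057,0.013,0.08,0,0,11],[0.0057,0.013,0.0987,0,0,11],[0.0057,0.013,0.0987,0,0,11],[0.0057,0.013,0.0987,0,0,11]]]'
python3 - <<'E'
from k import *
W=shot('wrist');cv2.imwrite('pics/w6.png',W['img'][100:300,130:380].repeat(3,0).repeat(3,1))
np.savez('w6.npz',**{k:np.array(v) for k,v in W.items()})
p=np.array([.4982,-.2411,.1152]);t=T()
print([(a['at'],a['score']) for a in robot.tip_of('peak_grip',W)[:2]],proj(W,p),proj(W,[p-.017*t[:3,2]+s*.03*t[:3,0]+v*.008*t[:3,1] for s in (1,-1) for v in (1,-1)]))
E
```

```text
time: 18.08
tcp_pos: [0.5266, -0.2327, 0.1571]
tool_rot: [2.864, 0.137, -0.875]
force: [0.7, 0.3, 0.7]
grip_width: 0.0931
[([256.7, 207.6], 0.76)] [[255.25641463 207.06315868]] [[266.53825696 174.1608629 ]
 [243.81807493 174.1643173 ]
 [265.8023763  251.7931994 ]
 [244.68083832 251.8026606 ]]
```

View pics/w6.png

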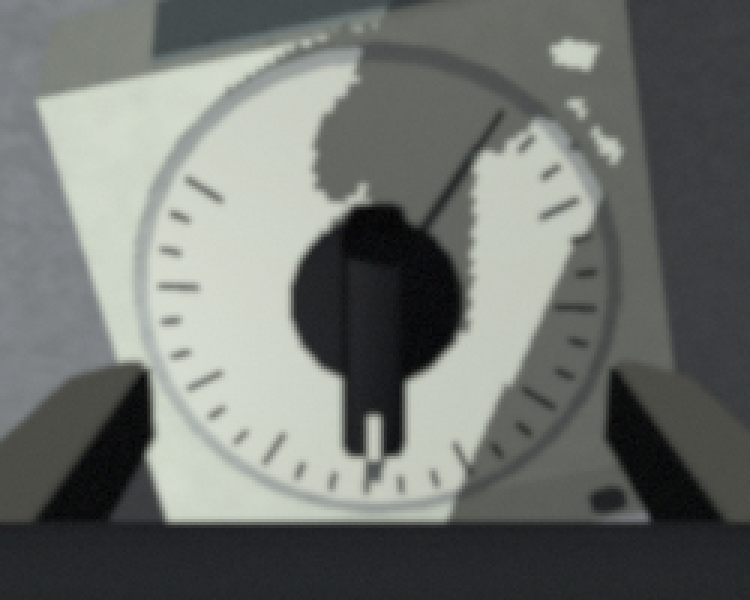

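```bash
python3 -m pendant '[[[0,0,0.03,0,0,0],[0,0,0.055,0,0,0],[0,0,0.063,0,0,0],[0,0,0.063,0,0,0],[0,0,0.063,0,0,0]]]' 0
python3 -c "
from k import *
print(delta(kgoal(np.array([.4982,-.2411,.1152]),11,-.013)),T()[:3,:3].T@robot.get_state()['force'])"
python3 -m pendant '[[[0,0,0,0,0,0],[0,0,0,0,0,0],[0,0,0,0,0,0],[0,0,0,0,0,0],[0,0,0,0,0,0],[0,0,0,0,0,0]]]' 1 25
python3 -c "
from k import *
s=robot.get_state();t=T()[:3,:3].T;print(delta(kgoal(np.array([.4982,-.2411,.1152]),11,-.013)),t@s['force'],t@s['ft_torque'],s['joint_positions'])"
```

```text
time: 18.8
tcp_pos: [0.493, -0.243, 0.1062]
tool_rot: [2.864, 0.137, -0.872]
force: [0.3, -0.8, -0.3]
grip_width: 0.0931
(array([-0.0007, -0.0003,  0.0024]), array([ 0.11, -0.22,  0.02])) [0.3733191  0.77029487 0.22999942]
time: 19.55
tcp_pos: [0.493, -0.2431, 0.1061]
tool_rot: [2.864, 0.137, -0.872]
force: [-0.2, 0.1, 0.4]
grip_width: 0.0379
(array([-0.0007, -0.0003,  0.0024]), array([ 0.11, -0.22,  0.02])) [-0.41608711 -0.11474113 -0.20652053] [ 0.08148033  0.29858817 -0.0403718 ] [-0.3664658   0.75407508  1.41393502 -0.35768627  1.48260007  1.2341441 ]
```

Still closing (38 mm); wait, then turn.

```bash
python3 -m pendant '[[[0,0,0,0,0,0],[0,0,0,0,0,0],[0,0,0,0,0,0],[0,0,0,0,0,0],[0,0,0,0,0,0]]]'
cat > t.py <<'E'
from k import *
s=robot.get_state();t=T()[:3,:3].T;D=delta(kgoal(np.array([.4982,-.2411,.1152]),11,-.013));print(D,(t@s['force']).round(1),(t@s['ft_torque']).round(2),s['joint_positions'][5])
E
python3 t.py
```

```text
time: 20.18
tcp_pos: [0.4928, -0.2418, 0.106]
tool_rot: [2.866, 0.137, -0.874]
force: [-0.3, 7.8, 1.5]
grip_width: 0.016
(array([-0.0007,  0.001 ,  0.0024]), array([-0.  , -0.19,  0.07])) [-0.7 -7.5 -2.3] [ 1.03  0.14 -0.01] 1.2342275690603421
```

```bash
python3 -m pendant '[[[0,0,0,0,0,-8],[0,0,0,0,0,-16],[0,0,0,0,0,-24],[0,0,0,0,0,-32],[0,0,0,0,0,-40],[0,0,0,0,0,-40]]]'; python3 t.py
python3 -m pendant '[[[0,0,0,0,0,-8],[0,0,0,0,0,-16],[0,0,0,0,0,-24],[0,0,0,0,0,-32],[0,0,0,0,0,-40],[0,0,0,0,0,-48],[0,0,0,0,0,-56],[0,0,0,0,0,-64],[0,0,0,0,0,-72],[0,0,0,0,0,-80],[0,0,0,0,0,-80]]]'; python3 t.py
```

```text
time: 20.92
tcp_pos: [0.4926, -0.2412, 0.106]
tool_rot: [-2.707, -1.136, 0.916]
force: [-1.2, 4.7, 1.4]
grip_width: 0.016
(array([-0.0015,  0.0009,  0.0024]), array([ 1.000e-02, -1.500e-01,  4.013e+01])) [ 1.8 -4.6 -1.3] [ 0.34  0.36 -0.01] 0.5354788388534467
time: 22.3
tcp_pos: [0.4916, -0.241, 0.1067]
tool_rot: [-1.208, -2.348, 0.573]
force: [-6.2, 3.0, 5.7]
grip_width: 0.016
(array([-0.002 , -0.0004,  0.0024]), array([-7.0000e-02, -5.0000e-02,  1.2015e+02])) [ 6.8 -5.5 -1.7] [ 0.92  0.69 -0.06] -0.8609091164049146
```

Turned 120°; about 25° remain. Go on gently, watching the moment.

```bash
python3 -m pendant '[[[0,0,0,0,0,-6],[0,0,0,0,0,-12],[0,0,0,0,0,-17],[0,0,0,0,0,-17]]]'; python3 t.py
python3 -m pendant '[[[0,0,0,0,0,-3],[0,0,0,0,0,-6],[0,0,0,0,0,-6]]]'; python3 t.py
python3 - <<'E'
from h import *
W=shot('wrist');cv2.imwrite('pics/w7.png',W['img'][100:300,130:380].repeat(3,0).repeat(3,1))
E
```

```text
time: 22.8
tcp_pos: [0.4914, -0.2411, 0.1068]
tool_rot: [-0.838, -2.462, 0.472]
force: [-3.1, 1.0, 1.8]
grip_width: 0.0159
(array([-0.0019, -0.0007,  0.0024]), array([-1.1000e-01, -2.0000e-02,  1.3704e+02])) [ 3.4 -1.5  0. ] [ 0.41 -0.07 -0.04] -1.1556834432508662
time: 23.18
tcp_pos: [0.4913, -0.2412, 0.1069]
tool_rot: [-0.708, -2.491, 0.436]
force: [-1.2, 1.1, 1.5]
grip_width: 0.0156
(array([-0.0018, -0.0008,  0.0024]), array([-1.2000e-01,  0.0000e+00,  1.4288e+02])) [ 2.1 -0.2 -0.8] [ 0.32 -0.14 -0.05] -1.2576361996116252
```

View pics/w7.png

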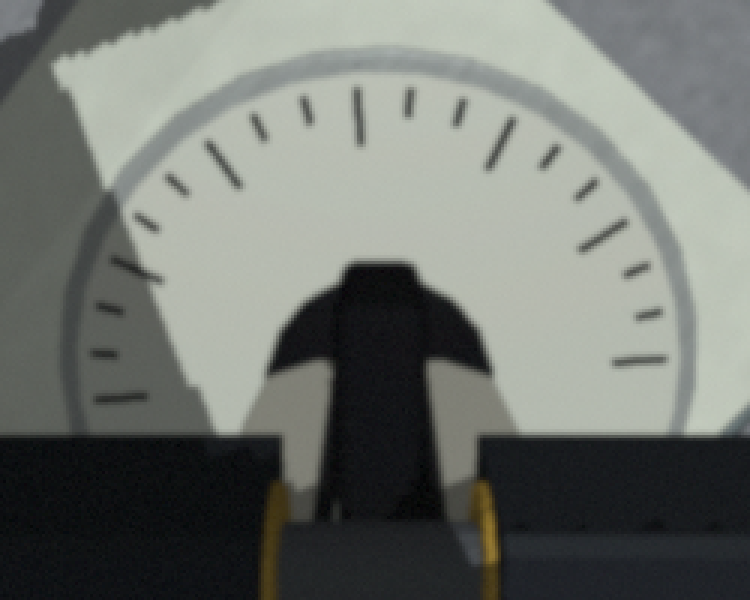

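```bash
for i in 1 2 3; do case $i in *) python3 -m pendant '[[[0,0,0,0,0,-3],[0,0,0,0,0,-3]]]' | head -1; python3 t.py;; esac; done
```

```text
time: 23.48
(array([-0.0018, -0.0008,  0.0024]), array([-1.2000e-01,  1.0000e-02,  1.4575e+02])) [ 2.4 -0.4  0.1] [ 0.3  -0.14 -0.06] -1.3076301789571991
time: 23.72
(array([-0.0017, -0.0009,  0.0024]), array([-1.2000e-01, -1.0000e-02,  1.4859e+02])) [ 1.9  0.  -0.4] [ 0.12 -0.21  0.43] -1.3572970547726655
time: 23.98
(array([-0.0014, -0.001 ,  0.0024]), array([-7.0000e-02, -3.0000e-02,  1.5143e+02])) [-0.8 -0.2  0.6] [-0.06 -0.57  0.58] -1.4070705390390268
```

```bash
python3 -m pendant '[[[0,0,0,0,0,0],[0,0,0,0,0,0],[0,0,0,0,0,0],[0,0,0,0,0,0],[0,0,0,0,0,0],[0,0,0,0,0,0],[0,0,0,0,0,0],[0,0,0,0,0,0]]]' 0; python3 -m pendant '[[[0,0,-0.03,0,0,0],[0,0,-0.07,0,0,0],[0,0,-0.12,0,0,30],[0,0,-0.15,0,0,60],[0,0,-0.15,0,0,60],[0,0,-0.15,0,0,60],[0,0,-0.15,0,0,60],[0,0,-0.15,0,0,60],[0,0,-0.15,0,0,60]]]'
python3 - <<'E'
from h import *
W=shot('wrist');cv2.imwrite('pics/w8.png',W['img'])
C=shot('top');cv2.imwrite('pics/t8.png',C['img'])
S=shot('scene');cv2.imwrite('pics/s8.png',S['img'])
E
```

```text
time: 24.98
tcp_pos: [0.4915, -0.2414, 0.1067]
tool_rot: [-0.517, -2.523, 0.381]
force: [0.3, -0.4, -0.4]
grip_width: 0.0906
time: 26.1
tcp_pos: [0.5742, -0.2171, 0.2295]
tool_rot: [-1.807, -2.039, 0.729]
force: [0.2, -0.5, 0.5]
grip_width: 0.0932
```

View pics/w8.png

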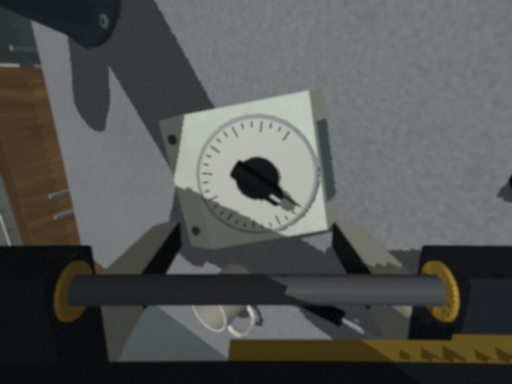

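View pics/t8.png

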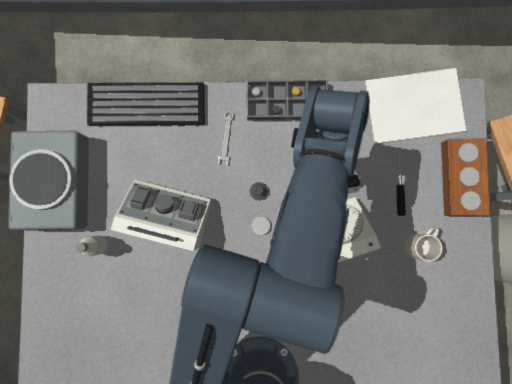

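View pics/s8.png

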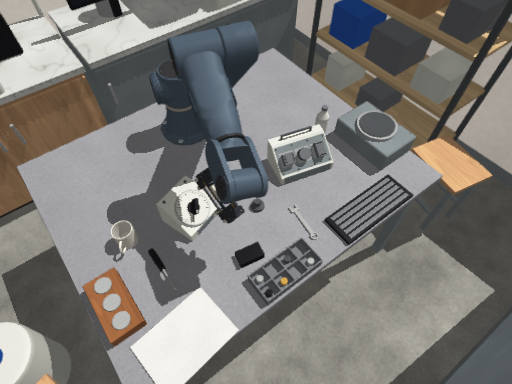

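```bash
python3 -c "
import cv2
a=cv2.imread('pics/w8.png');cv2.imwrite('pics/w8c.png',cv2.resize(a[100:245,185:335],None,fx=4,fy=4,interpolation=2))"
```

```text
(no output)
```

View pics/w8c.png

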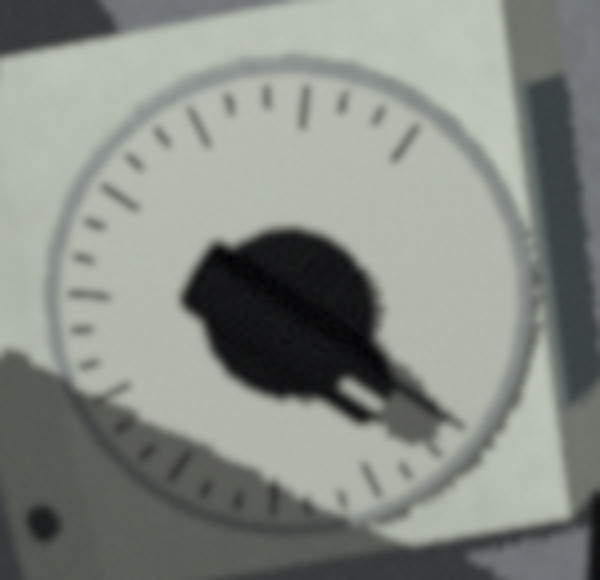

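```bash
python3 - <<'E'
from k import *
W=shot('wrist'); img=W['img']; t=T(); Z=t[:3,2]
im=cv2.resize(img[100:245,185:335],None,fx=4,fy=4,interpolation=2)
p=np.array([.4982,-.2411,.1152]); 
pc=p+.028*Z
G=kgoal(p,0,0)
# angle from G x axis (down-slope), clockwise+: zero mark 45 deg; draw at dial face and at bar top
for a,c in ((45,(0,0,255)),(50,(0,255,0)),(40,(255,0,0))):
    b=G[:3,:3]@[np.cos(np.radians(a)),np.sin(np.radians(a)),0]
    for base,l0,l1 in ((pc,.045,.07),(p-.017*Z,-.03,.03)):
        e=((proj(W,[base+l0*b,base+l1*b])-[185,100])*4+1.5).astype(int)
        cv2.line(im,tuple(map(int,e[0])),tuple(map(int,e[1])),c,1)
cv2.imwrite('pics/w9.png',im); 
E
```

```text
(no output)
```

View pics/w9.png

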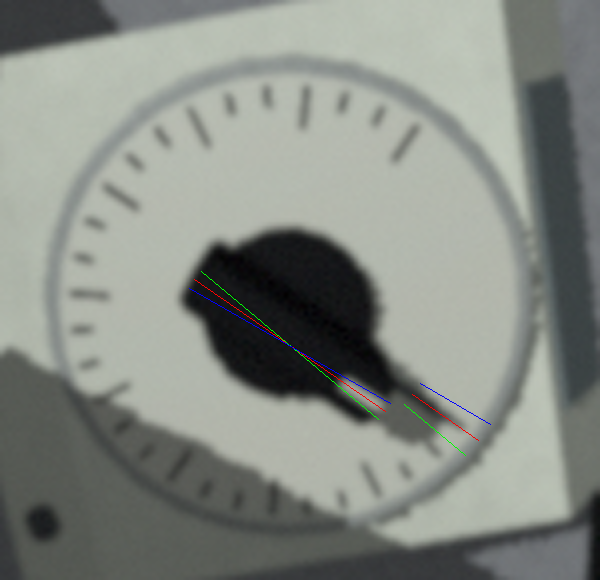

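```bash
python3 -c "
from station import robot
print(robot.get_state()['time']); robot.hand_in()"
```

```text
26.3
the job is handed in; nothing more can be done
```

The job is handed in at 26.3 s. All three modules are pressed in and the peak pointer is back at zero, as far as my checks can tell.

- **Modules:** I pressed left, middle and right in that order, with the fingers shut. At the stop the peak push readings were about 27, 21 and 19 N, and none moved further in.
    - I never measured how deep they sit. The three stop depths, about 8.9, 10.6 and 12.3 mm past my nominal proud height, lie on one straight line, which fits a small yaw error in my hub pose.
    - I felt less than 12 mm of travel on the left and right modules, about 6.5 mm or less on the left and 9.6 mm or less on the right. I can't fully explain that. They may have started partly in, or my starting height was a few millimetres off.
- **Peak pointer:** I gripped the knob bar and turned it about 148° anticlockwise, until the moment rose from 0.06 to 0.4–0.6 N m at the zero stop. I then opened the fingers and backed off 150 mm.
    - The last wrist picture shows the pointer over the zero hand, within about 2° as far as I can read it. A first rough reading by eye suggested about 5°, but the projected overlay did not bear that out.
- **Other things:** By eye, the last pictures show the things left in view where they started. The arm hid the reference disc and part of the case in one view or the other, and I did not measure any of them again. The wrist force read near zero after the release.

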